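# Check the packing bench's pull gauge

### The job

Check the spring pull gauge on the chocolate packing bench: lift the clear lid of its case by the bar until it rests open on its stop, then pull the gauge's handle out until the pointer stands between the two black ribs on the scale and hold it there for a second. Ease the handle back so that the spring goes home without snapping, leave the lid open, and do not disturb the things around the case.

Things in the scene. Friction and masses are not known exactly. Their poses are not given: they have to be found in the camera images.
- case: Fixed open-topped aluminium case of the gauge, 180 (x) x 200 (y) x 75 mm high, walls 5 mm. Origin: centre of underside, z up; the handle is pulled towards its -x side, the front. Inside (case frame): dark spring housing, x 45 to 85, y -30 to 30, top z 50 mm; white scale strip on the floor at y 48 to 90 mm with two black ribs 9 mm apart near its front end, tops z 22 mm.
- lid (a joint): Opening of the clear lid in rad: 0 closed on the rim, 1.15 on its stop. 180 x 200 x 6 mm, 0.5 kg, hinged along y on the case's back rim. A strut helps: below about 0.7 rad it falls shut, above it rises to its stop and stays. On its stop it slopes up to the front at 66 degrees, overhanging the gauge's handle: the gripper must come in leaning, from the front and above.
- lid_hinge (a point): Middle of the lid's hinge line (case x = +90, y = 0, z = 75.5 mm); its axes turn with the lid, y along the hinge.
- lid_bar (a point): Middle of the steel grab bar on the lid's front edge: round, 10 mm thick, 120 mm long along y, 40 mm free gap between bar and lid edge. It lies 225 mm from the hinge and, closed, at z = 78 mm. Axes as the lid's.
- handle_grip (a point): Grip point of the handle, an upright black paddle 12 (x) x 24 (y) mm, z 22 to 70 mm above the bench; the point is on its middle axis at z 60 mm. Axes as the case's. Home: case x +18 mm, y 0 (72 mm in front of the hinge). Slides along case -x, up to 85 mm: first nearly free (1 N) over a take-up of 4 to 20 mm that cannot be seen beforehand, only then does it draw out spring and pointer.
- reading (a joint): Extension in m of the gauge's spring, shown by the pointer: 0 home, grows as it is drawn out. The spring pulls back with 4 N at 0 and 200 N per m more (10 N at 30 mm). At 30 mm the pointer is midway between the ribs; its 2 mm blade is wholly between them from 26.5 to 33.5 mm.
- pointer (a point): Top of the tip of the black pointer, a 2 mm thick blade across the scale strip; in the case's frame at x = -20 mm, y = +65 mm, z = 26 mm when the spring is home, moving to -x by the reading. Midway between the ribs is case x = -50 mm.
- chocs: Bystander: dark plastic tray of pink chocolates, 200 x 90 x 30 mm, left or right of the case. Origin: centre of its underside.
- spatula: Bystander: spatula, 250 mm long, lying left or right of the case. Origin: centre underneath.
- jar: Bystander: amber jar, 68 mm across, 85 mm high, behind the case. Origin: centre of its underside.

How it is judged:
On the way, in this order (a step that is already met when the one before it is completed fails the run):
1. The lid is open and rests on its stop (lid at 1.10 rad or more) (value of joint lid above 1.1 rad), for 0.3 s.
2. With the lid still open on its stop, the pointer stands between the ribs (reading 26.5 to 33.5 mm) for one second (value of joint reading between 0.0265 and 0.0335 m and value of joint lid above 1.1 rad), for 1 s.
At the end, for the whole second after the job is handed in: The lid rests open on its stop (1.10 rad or more) and the gauge's spring is back home (reading under 2 mm). The handle itself may stand anywhere in its take-up (value of joint lid above 1.1 rad and value of joint reading below 0.002 m); the robot touches nothing.
It fails at once if The gauge is overloaded: the reading exceeds 40 mm (value of joint reading above 0.04 m).
It fails at once if The spring snaps back: the pointer runs home faster than 0.25 m/s (velocity of joint reading below -0.25 m/s).
It fails at once if A bystander (chocolate tray, spatula or jar) is moved by more than 20 mm (distance of any of chocs, spatula, jar from where it was at the start of the episode above 0.02 m).
It also fails if it takes over 64 s, if anything falls off the work surface, if the arm or the gripper's body presses on something with over 40 N, if the wrist force passes 120 N, or if a joint passes its speed limit or range.

### The arm

A 6-joint arm with a two-finger parallel gripper is mounted at the origin on the work surface. World frame = base frame: x ahead of the robot, y to its left, z up, the work surface at z = 0. Lengths are in m, angles in rad, forces in N, time in s.
With the tool pointing down it reaches from about 0.225 to 0.875 m from the base axis. Payload 3.4 kg.
Tool frame: the origin (TCP) lies midway between the tips of the shut fingers; the grasp point (between the pads) lies 19 mm behind it (manip.grasp_offset is the distance from the TCP to the grasp point, in m); x points along the fingers, y is the direction in which the jaws open and shut, and the axes are right-handed (so a half turn about x gives the same grasp; the last joint's range is limited). The gripper opens to 85 mm and grips with 20 to 120 N. Pads are 22 mm wide; open, the fingers measure 114 mm over their backs; the gripper's body (76 mm by 85 mm) begins 54 mm behind the grasp point. The pads swing forward as they close: fully open they stand 13 mm farther back than shut.
Start: joints at [-1.436, 0.276, 1.505, -0, 1.361, -0.121], TCP at [0.145, -0.556, 0.231] pointing down, gripper open.
Joint ranges: [-2.89, 2.89], [-0.75, 2.08], [0.22, 2.7], [-1.18, 4.32], [0.11, 2.71], [-2.7, 2.7]. Speed limits (rad/s): [2.57, 2.57, 3.14, 3.14, 3.14, 3.14].

### API

Orientations are given as a unit quaternion [w, x, y, z].
In Python, from rig import manip gives the robot as it stands.
- The arm moves only by the shell command python3 -m creep 'ROWS' [OPENING] [FORCE]. ROWS is a JSON object of lists of equal length, an entry for each row: "delta_pos": the shift along the tool's x, y, z in cm, a list of three; "dr": the turn, a rotation vector about the tool's x, y, z in rad, a list of three. In form: {"delta_pos": [[dx, dy, dz], ...], "dr": [[rx, ry, rz], ...]}. A call has 1 to 10 rows; each row is the pose to reach, as a shift and turn from the pose commanded when the call began, along the tool's axes at that moment; what a row does not reach only later rows make up. A row lasts 1/10 s, in which the tool goes at most 50 mm and 8.59 degrees, less where a joint would pass 70% of its speed; a pose out of reach is approached as far as the arm can. A call with a gripper value outside its range is refused whole. OPENING is the opening, from -1 (shut) to 1 (fully open), set as the call begins (- or left out, the last holds). The fingers move at their own pace and stop on an object; FORCE is the grip in N (left out, the last holds). Time passes only in rows, so rows that repeat a pose let the fingers close. It gives the time, the measured TCP pose, the force and the opening at its end, in the units of the state.
- manip.get_state(): the state, without advancing time (a new reading comes with each control period).
- manip.get_image(name): name is "scene" or "side" or "wrist"; returns a dict with "pixels" (400x640x3 uint8, blue, green, red), "depth" (400x640 float32, m along the optical axis (not along the pixel's ray), 0 where there is no reading), "intrinsics" (3x3 intrinsics, pixels), "rvec" (rotation vector, rad) and "tvec" (3), from world to camera coordinates, as OpenCV has them. Camera axes: x right, y down, z forward; pixel columns grow to the right and rows downward; lengths in m; the calibration is good to about 2 mm. The wrist camera is an equidistant fisheye: a pixel r from the principal point sees the ray r / f radians off the axis. A picture is of the moment at which its call begins.
- manip.sign_off(): hands the job in, once; it reports no verdict.
The state is a dict: "clock": time; "qpos": joint angles; "qd": joint speeds; "effort": joint torques, N m; "position": TCP position; "ee_rot": TCP orientation; "contact_force": force on the tool from outside, world axes, zero at the start; "moment": the same for the moment, N m; "width": finger opening in m.
Only numpy, scipy, OpenCV 4.12 (cv2) and the standard library are available. Lean on these libraries where they do the work, as an engineer would, in place of code of your own. Each camera call takes 0.05 s, during which the arm holds its last target. There are 200 camera calls.

## Working session

There is one attempt and no reset: what is moved stays moved. The work goes in short steps, Python scripts to look and compute and a shell command to move; the robot and the scene stay as the last step left them, time stands still between calls to the robot, and variables do not carry over. Pictures are saved under pics/ and viewed, about 8 in all and at most 12, crops included, and the job is handed in when it is done.

```bash
ls; mkdir -p pics; cat > h.py <<'E'
import cv2, numpy as np
from rig import manip
from scipy.spatial.transform import Rotation as R
def cam(im): 
    Rm=cv2.Rodrigues(np.array(im["rvec"],float))[0]; return Rm,np.array(im["tvec"],float).ravel(),np.array(im["intrinsics"])
def world(im,u,v,d=None):
    Rm,t,K=cam(im); u=np.asarray(u);v=np.asarray(v)
    if d is None: d=im["depth"][v.astype(int),u.astype(int)]
    p=np.stack([(u-K[0,2])/K[0,0]*d,(v-K[1,2])/K[1,1]*d,d],-1); return (p-t)@Rm
def plane(im,u,v,z):
    Rm,t,K=cam(im); c=-Rm.T@t; r=Rm.T@np.array([(u-K[0,2])/K[0,0],(v-K[1,2])/K[1,1],1]); return c+r*(z-c[2])/r[2]
def rot(): 
    q=manip.get_state()["ee_rot"]; return R.from_quat([q[1],q[2],q[3],q[0]])
E
python3 - <<'E'
from h import *
for n in ("scene","side"):
    im=manip.get_image(n); cv2.imwrite(f"pics/{n}0.png",im["pixels"]); np.savez(f"{n}0.npz",**im)
    Rm,t,K=cam(im); print(n,-Rm.T@t,Rm[2],K[0,0])
s=manip.get_state();print(s)
E
```

```text
pics
scene [ 1.13430472 -0.41346078  0.50188945] [-0.63996693  0.56271687 -0.52325142] 373.0114955633463
side [ 0.27586908 -0.59003825  0.47705259] [ 0.4060604   0.76772395 -0.49569637] 394.51335251742
{'clock': 0.1, 'qpos': array([-1.43601312e+00,  2.76514988e-01,  1.50597991e+00,  3.40233742e-05,
        1.36073125e+00, -1.20986670e-01]), 'qd': array([ 5.58090775e-04, -1.58238052e-03, -2.54049149e-03,  2.69875024e-04,
        4.18709598e-05,  6.41975948e-04]), 'effort': array([ 1.18941345e-03, -4.17700624e+01, -2.46405351e+01, -1.93378623e-04,
        5.82840876e-03,  1.74823686e-06]), 'position': array([ 0.14542009, -0.55582362,  0.2305464 ]), 'ee_rot': array([ 0.0896019 ,  0.70134031,  0.09075709, -0.70132476]), 'contact_force': array([-0.18403385,  0.46246661,  1.02656187]), 'moment': array([-0.02912135, -0.04017237,  0.03500746]), 'width': 0.08542718687365411}
```

View pics/scene0.png

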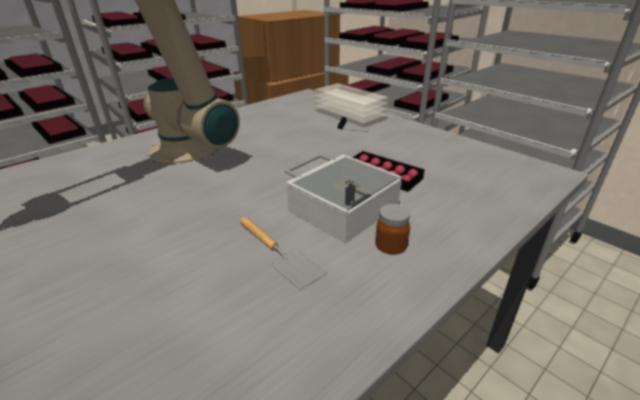

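View pics/side0.png

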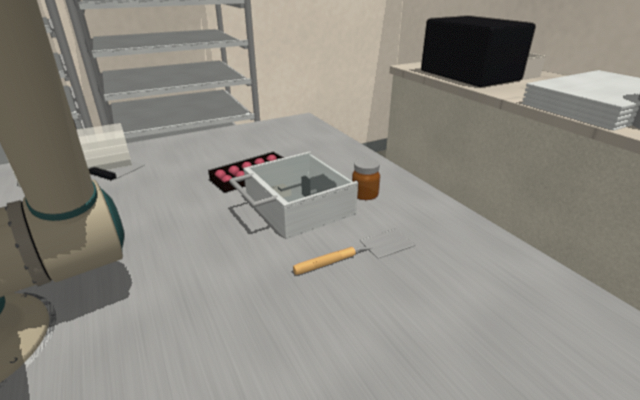

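The scene view has the case at about (345,195), with the bar at (308,165) on its robot-facing side, the jar at (393,230), the spatula at (285,250) and the tray at (390,168). The side view has the bar at (253,205), the handle at (306,185) and the case's near corner at about (290,205).

```bash
python3 - <<'E'
from h import *
for n,(x0,y0,x1,y1) in (("scene",(270,140,430,260)),("side",(200,140,400,290))):
    im=dict(np.load(f"{n}0.npz")); vv,uu=np.mgrid[y0:y1,x0:x1]; uu=uu.ravel();vv=vv.ravel()
    P=world(im,uu,vv); ok=im["depth"][vv,uu]>0
    z=P[:,2]; print(n,np.histogram(z[ok],bins=np.arange(-.01,.11,.01)))
    m=ok&(z>.066)&(z<.09); Q=P[m]
    mk=np.zeros((400,640),np.uint8); mk[vv[m],uu[m]]=255
    c=cv2.resize(im["pixels"][y0:y1,x0:x1],None,fx=4,fy=4,interpolation=cv2.INTER_CUBIC)
    k=cv2.resize(mk[y0:y1,x0:x1],None,fx=4,fy=4,interpolation=0)
    c[...,2]=np.where(k>0,255,c[...,2]) if 0 else c[...,2]
    cv2.imwrite(f"pics/{n}c.png",c)
    ra=cv2.minAreaRect((Q[:,:2]*1000).astype(np.float32)); print(len(Q),ra,cv2.boxPoints(ra))
E
```

```text
scene (array([3107, 7103,  720, 1127,  710,  548,  631,  563, 1074, 3534,    0]), array([-0.01,  0.  ,  0.01,  0.02,  0.03,  0.04,  0.05,  0.06,  0.07,
        0.08,  0.09,  0.1 ]))
4813 ((633.8358154296875, 132.82684326171875), (332.2249755859375, 203.7809295654297), 4.062896728515625) [[460.9217   222.69193 ]
 [475.35992   19.423122]
 [806.74994   42.96176 ]
 [792.3117   246.23056 ]]
side (array([13185,  7227,  1187,  1187,   578,   527,   546,   532,  1957,
        2369,     0]), array([-0.01,  0.  ,  0.01,  0.02,  0.03,  0.04,  0.05,  0.06,  0.07,
        0.08,  0.09,  0.1 ]))
4530 ((635.1849975585938, 131.14276123046875), (334.2081604003906, 203.9532012939453), 4.351808547973633) [[460.82465  220.14543 ]
 [476.30072   16.780247]
 [809.54535   42.14009 ]
 [794.0693   245.50528 ]]
```

View pics/sidec.png

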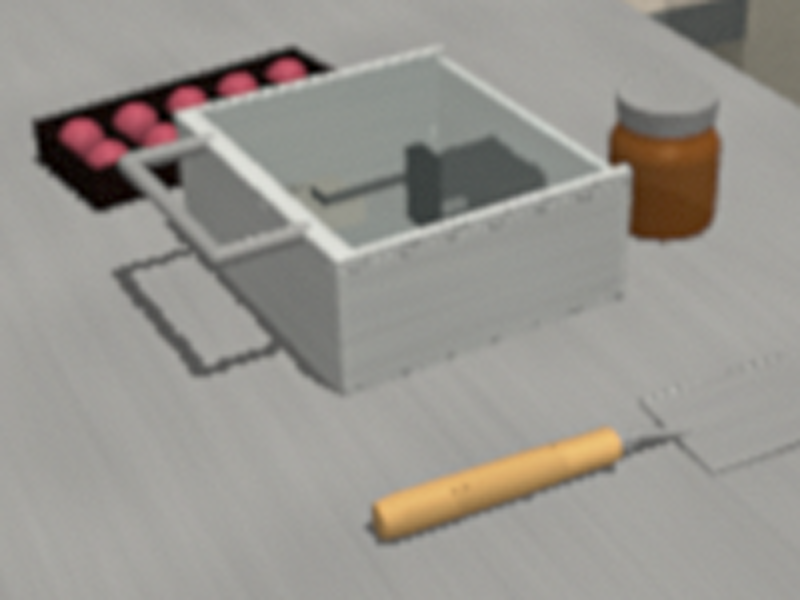

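View pics/scenec.png

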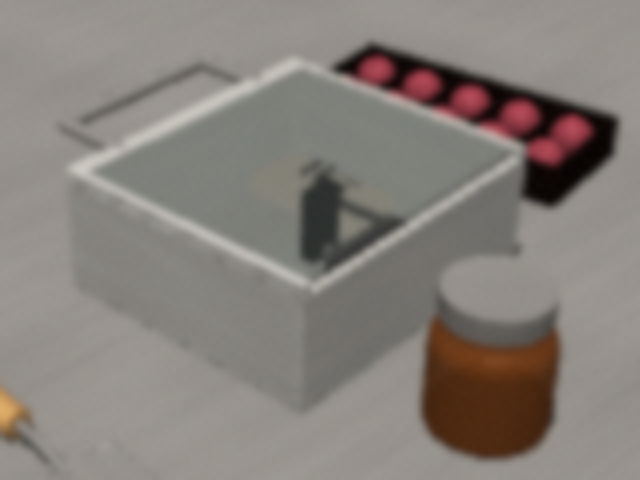

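The side crop shows the bar's corners at about (130,160) and (215,255) and the handle paddle at (424,185). The scene crop shows the paddle at (320,215). The rectangle fit also took in the jar top, so I'll repeat it with the jar excluded.

```bash
python3 - <<'E'
from h import *
for n,(x0,y0,x1,y1),jar in (("scene",(270,140,430,260),(375,202,420,260)),("side",(200,140,400,290),(351,140,400,230))):
    im=dict(np.load(f"{n}0.npz")); vv,uu=np.mgrid[y0:y1,x0:x1]; uu=uu.ravel();vv=vv.ravel()
    P=world(im,uu,vv); z=P[:,2]
    inj=(uu>=jar[0])&(uu<=jar[2])&(vv>=jar[1])&(vv<=jar[3])
    m=(im["depth"][vv,uu]>0)&(z>.066)&(z<.09)&~inj; Q=P[m]
    ra=cv2.minAreaRect((Q[:,:2]*1000).astype(np.float32)); print(n,ra); print(cv2.boxPoints(ra))
    a=np.radians(ra[2] if ra[2]<45 else ra[2]-90); ax=np.array([np.cos(a),np.sin(a)]); s=Q[:,:2]@ax; w=Q[:,:2]@[-ax[1],ax[0]]
    f=s<s.min()+.02; print("bar: s",s.min(),"w",w[f].min(),w[f].max(),"n",f.sum(),"z",np.median(Q[f,2]),"all z",np.median(Q[:,2]))
    F=s>s.min()+.05; print("lid s",s[F].min(),s[F].max(),"w",np.percentile(w[F],[.2,50,99.8]))
    J=P[inj&(z>.07)&(z<.1)]; print("jar",J.mean(0))
E
```

```text
scene ((582.9378051757812, 129.21156311035156), (230.17236328125, 203.7809295654297), 4.062896728515625)
[[460.92172  222.69193 ]
 [475.35995   19.423134]
 [704.95386   35.7312  ]
 [690.5156   239.      ]]
bar: s 0.4755414294713583 w 0.021328199272206794 0.14896218111161502 n 174 z 0.08200371130243925 all z 0.08074350089907739
lid s 0.5255768796803594 0.7057138052047255 w [-0.01375829  0.0692576   0.18800823]
jar [0.77713483 0.09836497 0.0825335 ]
side ((583.5328979492188, 127.36862182617188), (230.12461853027344, 204.3447265625), 4.098596096038818)
[[461.4623   221.05585 ]
 [476.0674    17.23371 ]
 [705.6035    33.681396]
 [690.9984   237.50354 ]]
bar: s 0.47608162909862967 w 0.01949898646480535 0.14811273310606293 n 221 z 0.08136307784108886 all z 0.08003552998060964
lid s 0.526109333887255 0.706206255846592 w [-0.01599337  0.06372583  0.18569897]
jar [0.76072372 0.08905127 0.08133267]
```

```bash
cat >> h.py <<'E'
YAW=np.radians(4.08); C=np.array([.6083,.1292,0]); CR=R.from_euler('z',YAW)
def case(x,y,z): return C+CR.apply(np.array([x,y,z])/1000)   # case mm -> world
def tocase(p): return CR.inv().apply(np.asarray(p)-C)*1000
def tool(lean,jaw):  # lean deg from vertical towards +case x ; jaw 'x' or 'y' (two signs)
    a=np.radians(lean); x=np.array([np.sin(a),0,-np.cos(a)]); out=[]
    for s in (1,-1):
        y=s*(np.array([0,1,0]) if jaw=='y' else np.array([np.cos(a),0,np.sin(a)])); out.append(CR*R.from_matrix(np.stack([x,y,np.cross(x,y)],1)))
    return out
def delta(grasp_case,lean,jaw):
    s=manip.get_state(); r0=rot(); p0=np.array(s["position"])
    for r in tool(lean,jaw):
        tcp=case(*grasp_case)+r.apply([manip.grasp_offset,0,0])
        print("cm",np.round(r0.inv().apply(tcp-p0)*100,2),"dr",np.round((r0.inv()*r).as_rotvec(),3), "|dr|",round((r0.inv()*r).magnitude(),2))
def st():
    s=manip.get_state(); print("t",s["clock"],"grasp case mm",np.round(tocase(np.array(s["position"])-rot().apply([manip.grasp_offset,0,0])),1),"w",round(s["width"],4),"F",np.round(CR.inv().apply(s["contact_force"]),1),"q",np.round(s["qpos"],2))
E
python3 -c "
from h import *
st(); print(rot().as_matrix().round(2)); delta((-135,0,200),0,'x')"
```

```text
t 0.1 grasp case mm [-510.4 -650.4  249.2] w 0.0854 F [-0.2  0.5  1. ] q [-1.44  0.28  1.51  0.    1.36 -0.12]
[[-0.    0.25 -0.97]
 [ 0.   -0.97 -0.25]
 [-1.   -0.   -0.  ]]
cm [  5.03 -57.03 -48.84] dr [-1.386e+00 -1.000e-03  1.000e-03] |dr| 1.39
cm [  5.03 -57.03 -48.84] dr [1.755e+00 1.000e-03 1.000e-03] |dr| 1.76
```

```bash
python3 -m creep '{"delta_pos":[[2,-57,-49],[2,-57,-49],[2,-57,-49],[2,-57,-49],[2,-57,-49],[2,-57,-49],[2,-57,-49],[2,-57,-49],[2,-57,-49],[2,-57,-49]],"dr":[[-1.386,0,0],[-1.386,0,0],[-1.386,0,0],[-1.386,0,0],[-1.386,0,0],[-1.386,0,0],[-1.386,0,0],[-1.386,0,0],[-1.386,0,0],[-1.386,0,0]]}' 0 30; python3 -c "
from h import *
st(); delta((-135,0,200),0,'x')"
```

```text
clock: 1.1
position: [0.365, -0.1052, 0.2179]
ee_rot: [0.518, 0.481, 0.518, -0.481]
contact_force: [0.8, -1.4, -0.6]
width: 0.0426
t 1.1 grasp case mm [-259.3 -216.5  236.6] w 0.0426 F [ 0.7 -1.4 -0.6] q [-0.46 -0.02  1.89 -0.    1.27 -0.54]
cm [  3.66  12.49 -21.62] dr [ 0.003  0.    -0.   ] |dr| 0.0
cm [  3.66  12.49 -21.62] dr [-3.139e+00  1.000e-03  1.000e-03] |dr| 3.14
```

```bash
python3 -m creep '{"delta_pos":[[3,12.5,-21.6],[3,12.5,-21.6],[3,12.5,-21.6],[3,12.5,-21.6],[3,12.5,-21.6],[3,12.5,-21.6],[3,12.5,-21.6],[3,12.5,-21.6],[3,12.5,-21.6],[3,12.5,-21.6]],"dr":[[0,0,0],[0,0,0],[0,0,0],[0,0,0],[0,0,0],[0,0,0],[0,0,0],[0,0,0],[0,0,0],[0,0,0]]}'; python3 -c "
from h import *
st(); delta((-135,0,78),0,'x')
im=manip.get_image('wrist');cv2.imwrite('pics/w1.png',im['pixels'])"
```

```text
clock: 2.1
position: [0.4739, 0.1158, 0.1883]
ee_rot: [0.517, 0.483, 0.517, -0.482]
contact_force: [0.1, 0.2, -0.0]
width: 0.0427
t 2.1 grasp case mm [-135.1   -3.8  207. ] w 0.0427 F [ 0.1  0.1 -0. ] q [ 0.1   0.17  1.75 -0.    1.21  0.03]
cm [12.9   0.   -0.38] dr [-0.002  0.    -0.   ] |dr| 0.0
cm [12.9   0.   -0.38] dr [ 3.139 -0.    -0.   ] |dr| 3.14
```

View pics/w1.png

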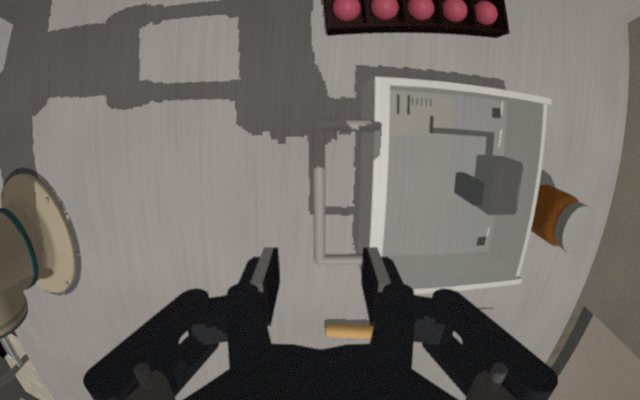

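The wrist view shows the bar at column 320, midway between the fingertips (265 and 375). The finger has room in the gap, and the ribs are visible at (398–408,104). I'm going down.

```bash
python3 -m creep '{"delta_pos":[[4,0,-0.4],[8,0,-0.4],[10,0,-0.4],[11,0,-0.4],[12,0,-0.4],[12.9,0,-0.4],[12.9,0,-0.4],[12.9,0,-0.4]],"dr":[[0,0,0],[0,0,0],[0,0,0],[0,0,0],[0,0,0],[0,0,0],[0,0,0],[0,0,0]]}'; python3 -c "
from h import *
st()"; python3 -m creep '{"delta_pos":[[0,0,0],[0,0,0],[0,0,0],[0,0,0],[0,0,0],[0,0,0],[0,0,0]],"dr":[[0,0,0],[0,0,0],[0,0,0],[0,0,0],[0,0,0],[0,0,0],[0,0,0]]}' -1 30;python3 -c "
from h import *
st()
g=tocase(np.array(manip.get_state()['position'])-rot().apply([manip.grasp_offset,0,0]))
r0=rot()
for th in np.arange(.1,1.16,.1).tolist()+[1.13]:
    p=np.array([90-225*np.cos(th)+2.5*np.sin(th),0,75.5+225*np.sin(th)+2.5*np.cos(th)])-[-135,0,78]
    print(round(th,2),np.round(r0.inv().apply(CR.apply(p))/10,1))"
```

```text
clock: 2.95
position: [0.4745, 0.1211, 0.0595]
ee_rot: [0.518, 0.482, 0.517, -0.482]
contact_force: [0.8, -0.3, -0.2]
width: 0.0429
t 2.95 grasp case mm [-134.1    1.5   78.2] w 0.0429 F [ 0.8 -0.3 -0.2] q [ 0.11  0.31  1.94 -0.    0.89  0.04]
clock: 3.65
position: [0.4724, 0.1211, 0.0589]
ee_rot: [0.517, 0.481, 0.518, -0.483]
contact_force: [-4.3, -0.8, 4.2]
width: 0.0088
t 3.65 grasp case mm [-136.1    1.6   77.6] w 0.0088 F [-4.3 -0.5  4.2] q [0.11 0.31 1.94 0.   0.89 0.04]
0.1 [-2.2  0.1  0. ]
0.2 [-4.5  0.5  0. ]
0.3 [-6.6  1.1  0. ]
0.4 [-8.7  1.8  0. ]
0.5 [-10.8   2.8   0. ]
0.6 [-12.7   4.    0. ]
0.7 [-14.5   5.4   0. ]
0.8 [-16.1   7.    0. ]
0.9 [-17.6   8.7   0. ]
1.0 [-18.8  10.5  -0. ]
1.1 [-20.   12.5  -0. ]
1.13 [-20.2  13.1  -0. ]
```

```bash
python3 -m creep '{"delta_pos":[[-1.1,0,0],[-2.2,0.1,0],[-3.4,0.3,0],[-4.5,0.5,0],[-5.6,0.8,0],[-6.6,1.1,0],[-7.7,1.4,0],[-8.7,1.8,0],[-9.8,2.3,0],[-10.8,2.8,0]],"dr":[[0,0,0],[0,0,0],[0,0,0],[0,0,0],[0,0,0],[0,0,0],[0,0,0],[0,0,0],[0,0,0],[0,0,0]]}'; python3 -c "
from h import *
st()
im=manip.get_image('side');cv2.imwrite('pics/s2.png',im['pixels'][80:300,150:450])"
```

```text
clock: 4.65
position: [0.5007, 0.1231, 0.1683]
ee_rot: [0.517, 0.481, 0.518, -0.482]
contact_force: [-5.6, -0.9, 0.9]
width: 0.0088
t 4.65 grasp case mm [-107.7    1.6  187. ] w 0.0088 F [-5.6 -0.5  0.9] q [0.11 0.23 1.73 0.   1.18 0.03]
```

View pics/s2.png

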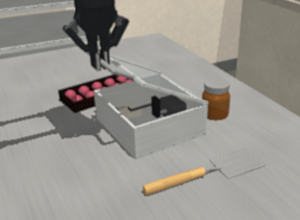

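The lid is following, with the bar held between the fingers at about (105,65). I'll carry on along the arc.

```bash
python3 -m creep '{"delta_pos":[[-1,0.6,0],[-1.9,1.2,0],[-2.8,1.9,0],[-3.7,2.6,0],[-4.5,3.4,0],[-5.3,4.2,0],[-6.1,5,0],[-6.8,5.9,0],[-7.4,6.8,0],[-8,7.7,0]],"dr":[[0,0,0],[0,0,0],[0,0,0],[0,0,0],[0,0,0],[0,0,0],[0,0,0],[0,0,0],[0,0,0],[0,0,0]]}'; python3 -c "
from h import *
st()"; python3 -m creep '{"delta_pos":[[-0.6,0.9,0],[-1.1,1.9,0],[-1.4,2.5,0],[-1.4,2.5,0]],"dr":[[0,0,0],[0,0,0],[0,0,0],[0,0,0]]}';python3 -c "
from h import *
st()
im=manip.get_image('side');cv2.imwrite('pics/s3.png',im['pixels'][0:300,150:550])"
```

```text
clock: 5.7
position: [0.5782, 0.1288, 0.2508]
ee_rot: [0.518, 0.482, 0.517, -0.481]
contact_force: [-6.4, 0.5, 10.1]
width: 0.0087
t 5.7 grasp case mm [-30.    1.7 269.5] w 0.0087 F [-6.4  0.9 10.1] q [0.1  0.29 1.43 0.   1.41 0.03]
clock: 6.1
position: [0.6061, 0.1308, 0.2649]
ee_rot: [0.519, 0.484, 0.516, -0.48]
contact_force: [-2.6, 1.0, 6.8]
width: 0.0085
t 6.1 grasp case mm [ -2.2   1.7 283.6] w 0.0085 F [-2.5  1.2  6.8] q [0.1  0.32 1.35 0.   1.46 0.03]
```

View pics/s3.png

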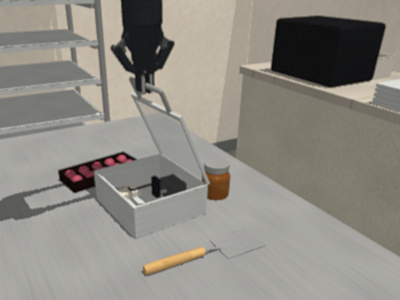

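The lid is near its stop, held at (150,85). Now I release it and lift straight up.

```bash
python3 -m creep '{"delta_pos":[[0,0,0],[0,0,0],[0,0,0],[0,0,0],[-1,0,0],[-3,0,0],[-5,0,0],[-7,0,0],[-8,0,0],[-8,0,0]],"dr":[[0,0,0],[0,0,0],[0,0,0],[0,0,0],[0,0,0],[0,0,0],[0,0,0],[0,0,0],[0,0,0],[0,0,0]]}' 0; python3 -c "
from h import *
st()
im=manip.get_image('side');np.savez('s4.npz',**im);x0,y0,x1,y1=240,40,420,240
vv,uu=np.mgrid[y0:y1,x0:x1];uu=uu.ravel();vv=vv.ravel();P=CR.inv().apply(world(im,uu,vv)-C)*1000
for lo,hi in ((120,150),(180,210),(230,262),(274,292)):
  m=(P[:,2]>lo)&(P[:,2]<hi)&(abs(P[:,1])<60)&(P[:,0]>-60)&(P[:,0]<90)
  Q=P[m]; print(lo,len(Q),np.median(Q,0),'angle',np.median(np.arctan2(Q[:,2]-75.5,90-Q[:,0])))
delta((-190,0,330),0,'y');delta((-130,0,260),32,'y')"
```

```text
clock: 7.15
position: [0.6043, 0.1304, 0.343]
ee_rot: [0.518, 0.483, 0.516, -0.481]
contact_force: [0.4, -0.4, -0.2]
width: 0.0428
t 7.15 grasp case mm [ -3.9   1.5 361.7] w 0.0428 F [ 0.3 -0.4 -0.2] q [ 0.1   0.3   1.19 -0.    1.64  0.03]
120 236 [ 64.19795273  -3.63779717 134.58807218] angle 1.1573603210915735
180 275 [ 36.78476742  -5.63149032 195.14515066] angle 1.1527349657061847
230 207 [ 18.7189043   13.75188556 239.49932069] angle 1.1540973801703365
274 174 [ -2.35606727  -4.16286365 283.83217297] angle 1.1499160860215614
cm [  3.   -18.56   0.15] dr [-1.571e+00  1.000e-03 -1.000e-03] |dr| 1.57
cm [  3.   -18.56   0.15] dr [ 1.571e+00 -1.000e-03 -1.000e-03] |dr| 1.57
cm [  9.72 -11.58   0.15] dr [-1.527 -0.437  0.437] |dr| 1.65
cm [  9.72 -11.58   0.15] dr [1.526 0.437 0.437] |dr| 1.65
```

The depth points put the lid at 1.15 rad, on its stop. Next I retreat to the front and roll the wrist.

```bash
python3 -m creep '{"delta_pos":[[0,-4,0],[0,-8,0],[1,-12,0],[2,-16,0],[3,-18.6,0],[3,-18.6,0],[3,-18.6,0],[3,-18.6,0],[3,-18.6,0],[3,-18.6,0]],"dr":[[-0.15,0,0],[-0.3,0,0],[-0.45,0,0],[-0.6,0,0],[-0.75,0,0],[-0.9,0,0],[-1.05,0,0],[-1.2,0,0],[-1.35,0,0],[-1.5,0,0]]}';  python3 -c "
from h import *
st(); delta((-150,0,280),32,'y')"
```

```text
clock: 8.2
position: [0.4172, 0.1171, 0.3097]
ee_rot: [0.706, -0.002, 0.708, 0.002]
contact_force: [-0.2, 0.5, 0.0]
width: 0.0436
t 8.2 grasp case mm [-191.4    1.5  328.4] w 0.0436 F [-0.1  0.5  0. ] q [ 0.11  0.02  1.63 -0.    1.5  -1.46]
cm [4.54 0.19 5.15] dr [-0.063 -0.561  0.018] |dr| 0.56
cm [4.54 0.19 5.15] dr [2.959 0.028 0.852] |dr| 3.08
```

```bash
python3 -m creep '{"delta_pos":[[4.5,0.2,5.2],[4.5,0.2,5.2],[4.5,0.2,5.2],[4.5,0.2,5.2],[4.5,0.2,5.2],[4.5,0.2,5.2],[4.5,0.2,5.2],[4.5,0.2,5.2]],"dr":[[-0.063,-0.561,0.018],[-0.063,-0.561,0.018],[-0.063,-0.561,0.018],[-0.063,-0.561,0.018],[-0.063,-0.561,0.018],[-0.063,-0.561,0.018],[-0.063,-0.561,0.018],[-0.063,-0.561,0.018]]}';  python3 -c "
from h import *
st(); delta((-88,0,230),32,'y'); delta((18,0,61),32,'y')
im=manip.get_image('wrist');cv2.imwrite('pics/w5.png',im['pixels']);np.savez('w5.npz',**im)"
```

```text
clock: 9.0
position: [0.4725, 0.1193, 0.2676]
ee_rot: [0.875, -0.016, 0.483, 0.028]
contact_force: [-0.4, -0.5, 0.7]
width: 0.0427
t 9.0 grasp case mm [-1.462e+02 -1.000e-01  2.834e+02] w 0.0427 F [-0.4 -0.5  0.7] q [ 0.13 -0.15  2.02 -0.06  0.71 -1.47]
cm [7.62 0.06 2.06] dr [-0.006  0.004  0.004] |dr| 0.01
cm [7.62 0.06 2.06] dr [ 3.136  0.006 -0.007] |dr| 3.14
cm [27.57  0.13  2.01] dr [-0.006  0.004  0.004] |dr| 0.01
cm [27.57  0.13  2.01] dr [ 3.136  0.006 -0.007] |dr| 3.14
```

View pics/w5.png

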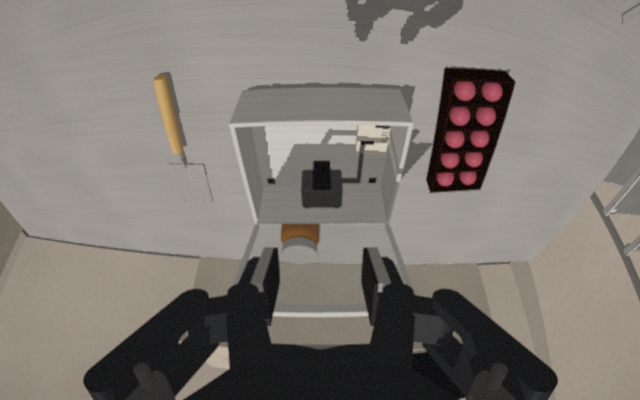

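The wrist view shows the paddle at (321,172), centred between the fingers, and the pointer arm at (365,150) with the ribs at about (375,130). I'm going in along the tool axis.

```bash
python3 -m creep '{"delta_pos":[[4,0,2],[7.6,0.1,2],[11,0.1,2],[14,0.1,2],[17,0.1,2],[19,0.1,2],[21,0.1,2],[22,0.1,2],[22,0.1,2],[22,0.1,2]],"dr":[[0,0,0],[0,0,0],[0,0,0],[0,0,0],[0,0,0],[0,0,0],[0,0,0],[0,0,0],[0,0,0],[0,0,0]]}';  python3 -c "
from h import *
st(); delta((18,0,61),32,'y')
im=manip.get_image('wrist');cv2.imwrite('pics/w6.png',im['pixels']);np.savez('w6.npz',**im)"
```

```text
clock: 10.05
position: [0.6042, 0.1288, 0.0906]
ee_rot: [0.875, -0.016, 0.483, 0.028]
contact_force: [0.2, -0.6, 0.5]
width: 0.0425
t 10.05 grasp case mm [-14.1  -0.  106.5] w 0.0425 F [ 0.1 -0.6  0.5] q [ 0.11  0.27  2.1  -0.12  0.21 -1.41]
cm [5.56 0.03 0.29] dr [-0.005  0.003  0.004] |dr| 0.01
cm [5.56 0.03 0.29] dr [ 3.136  0.006 -0.004] |dr| 3.14
```

View pics/w6.png

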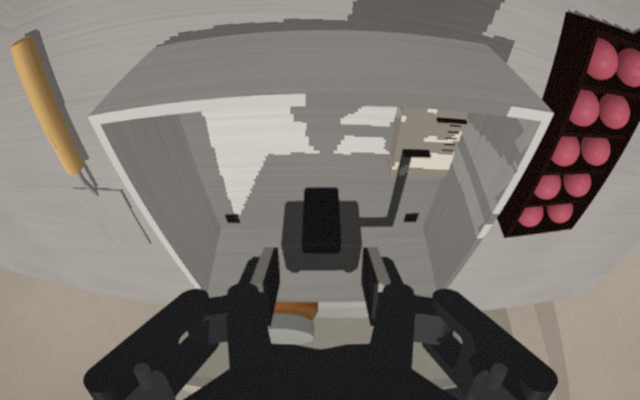

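The paddle is centred at (321,220). But q5 is 0.21, close to its 0.11 limit, so I'll work out which lean angle fits. I can do that by fitting the planar link lengths to the logged poses.

```bash
python3 - <<'E'
from h import *
from scipy.optimize import fsolve
s=manip.get_state()
D=[([.2765,1.50598,1.36073],np.hypot(.14542,.55582),.23055)]
L=[([-.02,1.89,1.27],(.365,-.1052),.2179),([.17,1.75,1.21],(.4739,.1158),.1883),([.31,1.94,.89],(.4745,.1211),.0595),([.23,1.73,1.18],(.5007,.1231),.1683),([.32,1.35,1.46],(.6061,.1308),.2649),([.30,1.19,1.64],(.6043,.1304),.343),([.02,1.63,1.5],(.4172,.1171),.3097),([-.15,2.02,.71],(.4725,.1193),.2676),([.27,2.10,.21],(.6042,.1288),.0906)]
D+=[(q,np.hypot(*p),z) for q,p,z in L]; A=[];b=[]
for q,r,z in D:
    a,c,d=np.cumsum(q); A+=[[np.sin(a),np.sin(c),np.cos(c),np.sin(d),0],[np.cos(a),np.cos(c),-np.sin(c),np.cos(d),1]]; b+=[r,z]
x,*_=np.linalg.lstsq(np.array(A),np.array(b),rcond=None); print(x,np.abs(np.array(A)@x-b).max())
for lean in (32,28,25,22):
  for g in ((18,61),(18,66),(-20,61),(-32,66)):
    l=np.radians(lean); p=case(g[0],0,g[1]); r=np.hypot(p[0],p[1])+.019*np.sin(l); z=p[2]-.019*np.cos(l); d=np.pi-l
    def f(v):
        a,c=v; return [x[0]*np.sin(a)+x[1]*np.sin(c)+x[2]*np.cos(c)+x[3]*np.sin(d)-r, x[0]*np.cos(a)+x[1]*np.cos(c)-x[2]*np.sin(c)+x[3]*np.cos(d)+x[4]-z]
    a,c=fsolve(f,[.4,2.4]); print(lean,g,"q2 %.2f q3 %.2f q5 %.2f"%(a,c-a,d-c))
E
```

```text
[0.63213667 0.42491434 0.05803257 0.36446066 0.13162498] 0.004753904063544145
32 (18, 61) q2 0.38 q3 2.08 q5 0.13
32 (18, 66) q2 0.37 q3 2.07 q5 0.14
32 (-20, 61) q2 0.34 q3 2.16 q5 0.09
32 (-32, 66) q2 0.32 q3 2.18 q5 0.09
28 (18, 61) q2 0.38 q3 2.02 q5 0.25
28 (18, 66) q2 0.37 q3 2.02 q5 0.26
28 (-20, 61) q2 0.34 q3 2.10 q5 0.21
28 (-32, 66) q2 0.32 q3 2.12 q5 0.22
25 (18, 61) q2 0.38 q3 1.98 q5 0.34
25 (18, 66) q2 0.38 q3 1.97 q5 0.35
25 (-20, 61) q2 0.34 q3 2.06 q5 0.30
25 (-32, 66) q2 0.32 q3 2.08 q5 0.31
22 (18, 61) q2 0.39 q3 1.94 q5 0.43
22 (18, 66) q2 0.39 q3 1.93 q5 0.44
22 (-20, 61) q2 0.35 q3 2.02 q5 0.39
22 (-32, 66) q2 0.33 q3 2.04 q5 0.39
```

```bash
python3 -c "
from h import *
delta((-8,0,115),26,'y')"
```

```text
cm [-0.36  0.01  0.75] dr [-0.005  0.108  0.003] |dr| 0.11
cm [-0.36  0.01  0.75] dr [ 3.132  0.005 -0.17 ] |dr| 3.14
```

```bash
python3 -m creep '{"delta_pos":[[-0.4,0,0.7],[-0.4,0,0.7],[-0.4,0,0.7],[-0.4,0,0.7]],"dr":[[-0.005,0.108,0],[-0.005,0.108,0],[-0.005,0.108,0],[-0.005,0.108,0]]}';  python3 -c "
from h import *
st(); delta((18,0,61),26,'y')"
```

```text
clock: 10.5
position: [0.6066, 0.1289, 0.0974]
ee_rot: [0.848, -0.02, 0.529, 0.029]
contact_force: [-0.4, -0.5, -0.7]
width: 0.043
t 10.5 grasp case mm [-9.900e+00 -1.000e-01  1.142e+02] w 0.043 F [-0.5 -0.4 -0.7] q [ 0.11  0.28  1.99 -0.05  0.42 -1.49]
cm [6.01 0.04 0.17] dr [-0.001  0.001  0.003] |dr| 0.0
cm [6.01 0.04 0.17] dr [ 3.141e+00  5.000e-03 -1.000e-03] |dr| 3.14
```

```bash
python3 -m creep '{"delta_pos":[[2,0,0.2],[4,0,0.2],[5,0,0.2],[6,0,0.2],[6,0,0.2],[6,0,0.2]],"dr":[[0,0,0],[0,0,0],[0,0,0],[0,0,0],[0,0,0],[0,0,0]]}';  python3 -c "
from h import *
st()"; python3 -m creep '{"delta_pos":[[0,0,0],[0,0,0],[0,0,0],[0,0,0],[0,0,0],[0,0,0]],"dr":[[0,0,0],[0,0,0],[0,0,0],[0,0,0],[0,0,0],[0,0,0]]}' -1 50;  python3 -c "
from h import *
st(); r=rot(); print('pull 10mm =',r.inv().apply(CR.apply([-1,0,0])))
im=manip.get_image('wrist');cv2.imwrite('pics/w7.png',im['pixels']);np.savez('w7.npz',**im)
im=manip.get_image('side');np.savez('sd7.npz',**im); cv2.imwrite('pics/sd7.png',im['pixels'])"
```

```text
clock: 11.1
position: [0.6353, 0.1308, 0.0443]
ee_rot: [0.847, -0.02, 0.53, 0.029]
contact_force: [-0.6, 0.0, -0.3]
width: 0.0428
t 11.1 grasp case mm [18.9 -0.2 61.2] w 0.0428 F [-0.6  0.1 -0.3] q [ 0.11  0.39  1.99 -0.06  0.31 -1.48]
clock: 11.7
position: [0.6356, 0.1313, 0.0453]
ee_rot: [0.848, -0.019, 0.529, 0.029]
contact_force: [-4.1, 2.7, 5.7]
width: 0.023
t 11.7 grasp case mm [19.1  0.2 62.1] w 0.023 F [-3.9  3.   5.7] q [ 0.11  0.39  1.99 -0.06  0.31 -1.48]
pull 10mm = [-0.43901373 -0.00179108 -0.89847857]
```

View pics/w7.png

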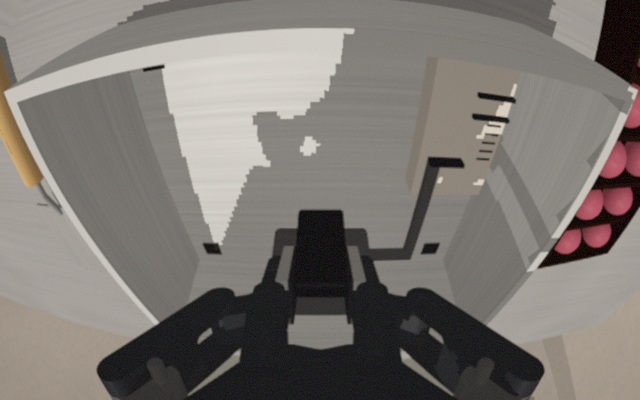

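The pads are on the paddle (width 23 mm). The pointer's tip is at (445,162) and the ribs at (495,98) and (490,118). I'll measure them by ray casting and start the pull.

```bash
cat >> h.py <<'E'
def wcast(im,zmm):
    Rm,t,K=cam(im); v,u=np.mgrid[0:400,0:640]
    a=(u-K[0,2])/K[0,0]; b=(v-K[1,2])/K[1,1]; r=np.hypot(a,b)+1e-9
    d=np.stack([np.sin(r)*a/r,np.sin(r)*b/r,np.cos(r)],-1)@Rm; c=-Rm.T@t
    k=(zmm/1000-c[2])/d[...,2]; P=c+d*k[...,None]; P[k<0]=9
    return CR.inv().apply((P-C).reshape(-1,3)).reshape(400,640,3)*1000
def bars(im):
    g=cv2.cvtColor(im["pixels"],cv2.COLOR_BGR2GRAY)
    for nm,z in (("pointer",26),("ribs",22)):
        P=wcast(im,z); m=(g<45)&(P[...,1]>48)&(P[...,1]<82)&(P[...,0]>-85)&(P[...,0]<0)
        n,l,stt,_=cv2.connectedComponentsWithStats(m.astype(np.uint8))
        for i in range(1,n):
            Q=P[l==i]
            if len(Q)>25: print(nm,"n",len(Q),"x",np.round(Q[:,0].mean(),1),"x range",np.round(np.percentile(Q[:,0],[2,98]),1),"y",np.round(np.percentile(Q[:,1],[2,98]),1),"at y>60: x",np.round(Q[Q[:,1]>60][:,0].mean(),1))
E
python3 -c "
from h import *
bars(dict(np.load('w7.npz')))"
python3 -m creep '{"delta_pos":[[-0.1,0,-0.2],[-0.22,0,-0.45],[-0.33,0,-0.67],[-0.44,0,-0.9],[-0.55,0,-1.12],[-0.66,0,-1.35],[-0.66,0,-1.35]],"dr":[[0,0,0],[0,0,0],[0,0,0],[0,0,0],[0,0,0],[0,0,0],[0,0,0]]}';  python3 -c "
from h import *
st(); bars(manip.get_image('wrist'))"
```

```text
pointer n 130 x -59.4 x range [-60.3 -58.4] y [66.1 81.5] at y>60: x -59.4
pointer n 121 x -49.1 x range [-50. -48.] y [66.2 81.6] at y>60: x -49.1
pointer n 298 x -23.3 x range [-25.7 -20.4] y [50.1 67.6] at y>60: x -23.3
ribs n 110 x -57.8 x range [-58.8 -56.8] y [68.4 81.7] at y>60: x -57.8
ribs n 102 x -47.1 x range [-48.1 -46.1] y [68.5 81.5] at y>60: x -47.1
ribs n 298 x -20.4 x range [-23.  -17.4] y [51.9 70. ] at y>60: x -20.5
clock: 12.5
position: [0.6211, 0.1302, 0.0454]
ee_rot: [0.848, -0.019, 0.529, 0.029]
contact_force: [-0.7, 5.6, 6.1]
width: 0.0227
t 12.5 grasp case mm [ 4.7  0.2 62.2] w 0.0227 F [-0.3  5.6  6.1] q [ 0.11  0.37  2.02 -0.07  0.29 -1.47]
pointer n 115 x -60.2 x range [-61.1 -59.2] y [66.1 81.5] at y>60: x -60.2
pointer n 117 x -49.6 x range [-50.7 -48.5] y [66.5 81.7] at y>60: x -49.6
pointer n 287 x -23.6 x range [-26.4 -20.3] y [50.2 67.7] at y>60: x -23.6
ribs n 99 x -58.1 x range [-59.1 -57. ] y [68.3 81.5] at y>60: x -58.1
ribs n 97 x -47.2 x range [-48.3 -46. ] y [68.8 81.7] at y>60: x -47.2
ribs n 287 x -20.3 x range [-23.1 -16.8] y [51.9 70.1] at y>60: x -20.4
```

Ribs come out 10.8 mm apart, midpoint at −52.6; the pointer is still home 14 mm in, so the take-up isn't over yet. I'll pull on slowly.

```bash
python3 -m creep '{"delta_pos":[[-0.11,0,-0.22],[-0.22,0,-0.45],[-0.33,0,-0.67],[-0.44,0,-0.9],[-0.55,0,-1.12],[-0.66,0,-1.35],[-0.77,0,-1.57],[-0.88,0,-1.8],[-0.88,0,-1.8]],"dr":[[0,0,0],[0,0,0],[0,0,0],[0,0,0],[0,0,0],[0,0,0],[0,0,0],[0,0,0],[0,0,0]]}';  python3 -c "
from h import *
st(); im=manip.get_image('wrist'); bars(im); cv2.imwrite('pics/w8.png',im['pixels'])"
```

```text
clock: 13.45
position: [0.6031, 0.1289, 0.0454]
ee_rot: [0.849, -0.019, 0.528, 0.029]
contact_force: [6.6, 5.4, -3.8]
width: 0.023
t 13.45 grasp case mm [-13.5   0.1  62.2] w 0.023 F [ 7.   4.9 -3.8] q [ 0.11  0.35  2.06 -0.07  0.27 -1.46]
pointer n 282 x -40.8 x range [-43.7 -37.7] y [50.3 67.7] at y>60: x -40.8
ribs n 282 x -37.4 x range [-40.4 -34.1] y [52.1 70.1] at y>60: x -37.4
```

The pointer has moved 17.2 mm and the force rose 7.3 N against 7.4 N predicted, so the two agree. Another 12.8 mm to go.

```bash
python3 -m creep '{"delta_pos":[[-0.11,0,-0.22],[-0.22,0,-0.45],[-0.33,0,-0.67],[-0.44,0,-0.9],[-0.5,0,-1.05],[-0.56,0,-1.15],[-0.56,0,-1.15],[-0.56,0,-1.15]],"dr":[[0,0,0],[0,0,0],[0,0,0],[0,0,0],[0,0,0],[0,0,0],[0,0,0],[0,0,0]]}';  python3 -c "
from h import *
st(); im=manip.get_image('wrist'); bars(im); cv2.imwrite('pics/w9.png',im['pixels'])
cv2.imwrite('pics/w9c.png',cv2.resize(im['pixels'][0:220,360:600],None,fx=2.5,fy=2.5,interpolation=cv2.INTER_CUBIC))"
```

```text
clock: 14.3
position: [0.5912, 0.128, 0.0455]
ee_rot: [0.849, -0.019, 0.527, 0.029]
contact_force: [8.3, 5.1, -6.2]
width: 0.023
t 14.3 grasp case mm [-25.5   0.1  62.2] w 0.023 F [ 8.7  4.5 -6.2] q [ 0.11  0.34  2.09 -0.08  0.25 -1.46]
```

View pics/w9c.png

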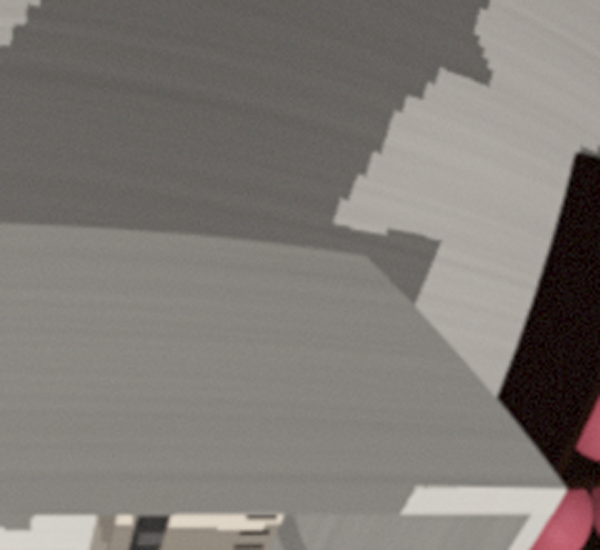

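In the wrist view the case wall now hides the ribs; only the pointer arm shows, at (150,530). I'll check from the side and scene cameras while holding.

```bash
python3 -m creep '{"delta_pos":[[0,0,0],[0,0,0],[0,0,0]],"dr":[[0,0,0],[0,0,0],[0,0,0]]}' >/dev/null; python3 - <<'E'
from h import *
T=[]
for n in ("side","scene"):
    im=manip.get_image(n); np.savez(f"{n}9.npz",**im); Rm,t,K=cam(im)
    pr=lambda p: (lambda c:(K[:2,:2]@(c[:2]/c[2])+K[:2,2]))(Rm@case(*p)+t)
    for nm,p in (("ptr20",(-50,65,26)),("home",(-20,65,26)),("mid",(-50,80,22))): print(n,nm,pr(p).round(1))
    c=pr((-45,65,24)).round().astype(int)
    T.append(cv2.resize(im["pixels"][c[1]-25:c[1]+25,c[0]-33:c[0]+33],(792,600),interpolation=cv2.INTER_CUBIC)); print(c-[33,25])
cv2.imwrite("pics/c9.png",cv2.resize(np.vstack(T),(396,600)))
st()
E
```

```text
side ptr20 [267.  189.9]
side home [278.3 186.6]
side mid [264.4 188.8]
[236 165]
scene ptr20 [345.5 183. ]
scene home [354.5 187. ]
scene mid [349.2 182.2]
[314 159]
t 14.75 grasp case mm [-25.5   0.1  62.2] w 0.0229 F [ 9.1  4.5 -6. ] q [ 0.11  0.34  2.09 -0.08  0.25 -1.46]
```

View pics/c9.png

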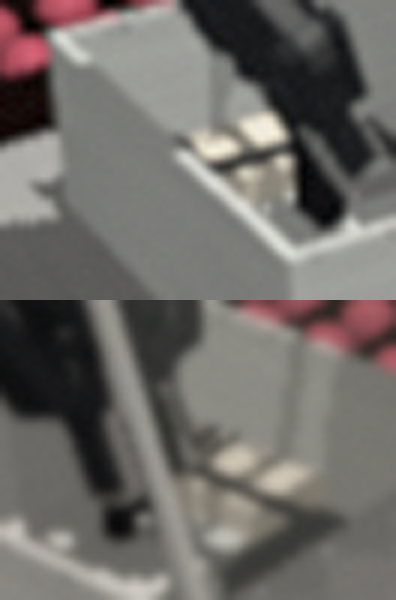

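The side crop shows the black pointer crossing the pale strip in the rib area at about (235,157). It's too coarse to read by eye. I'll cast the dark pixels onto z = 26 mm and compare with the picture taken at home.

```bash
python3 - <<'E'
from h import *
for f in ("sd7","side9"):
    im=dict(np.load(f+".npz")); g=cv2.cvtColor(im["pixels"],cv2.COLOR_BGR2GRAY)
    print(f)
    # unwrap onto plane z=26: rows y, cols x
    Rm,t,K=cam(im)
    for y in (50,55,60,65,70,75,80):
        xs=np.arange(-80,1,2.5); c=np.array([Rm@case(x,y,26)+t for x in xs]); u=(K[0,0]*c[:,0]/c[:,2]+K[0,2]).astype(np.float32); v=(K[1,1]*c[:,1]/c[:,2]+K[1,2]).astype(np.float32)
        print(y,cv2.remap(g,u[None],v[None],cv2.INTER_LINEAR)[0])
print(np.arange(-80,1,2.5))
E
```

```text
sd7
50 [125 124 124 125 126 123 122 121 125 147 188 210 189 150 129 128 129 129
 130 130 125 109  74  49  53  59  66  66  64  61  63  64  61]
55 [125 124 124 124 126 124 124 121 125 147 189 210 188 151 129 128 130 130
 130 130 127 107  70  52  68  95 104 103 101 103 102 100 100]
60 [124 124 124 125 124 124 122 120 124 149 189 211 179 146 129 128 127 127
 128 129 129 119  87  59  75 108 126 128 126 126 129 128 125]
65 [123 123 124 124 125 124 122 121 124 149 189 209 174 136 144 138 124 117
 118 120 123 123 111  88  87 116 137 143 135 130 131 132 132]
70 [123 123 124 124 124 124 123 121 124 146 185 204 173 130 148 168 140 113
 106 106 110 116 119 116 113 123 148 176 172 143 130 129 130]
75 [123 123 124 124 123 123 122 121 125 145 184 204 177 131 138 170 156 131
 114 113 113 118 122 127 133 136 146 166 192 171 138 129 129]
80 [123 123 124 124 123 122 122 121 125 145 183 207 189 146 140 157 164 151
 142 129 125 126 130 136 141 146 151 154 157 154 140 131 130]
side9
50 [123 123 124 125 124 124 122 120 125 147 188 203 167 113  82  90  96  91
  82  77  75  75  92 104 107 103  97  59  31  50
[... 343 characters left out ...]
64 155 200 221 222 216
 214 197 156 138 166 213 232 234 235 229 182  94  34  26  29]
70 [123 124 125 125 124 123 123 122 122 125 132 135 119 115 166 208 203 190
 176 163 137 128 156 204 229 231 233 233 209 131  56  27  25]
75 [123 124 124 124 123 123 122 122 122 122 122 118 106 102 138 180 195 188
 157 137 120 124 142 177 211 215 213 215 207 155  78  31  26]
80 [122 123 123 123 123 122 121 122 123 123 123 123 122 123 139 159 169 169
 163 138 126 128 140 156 169 176 180 178 168 138  85  39  25]
[-80.  -77.5 -75.  -72.5 -70.  -67.5 -65.  -62.5 -60.  -57.5 -55.  -52.5
 -50.  -47.5 -45.  -42.5 -40.  -37.5 -35.  -32.5 -30.  -27.5 -25.  -22.5
 -20.  -17.5 -15.  -12.5 -10.   -7.5  -5.   -2.5   0. ]
```

```bash
python3 -m creep '{"delta_pos":[[-0.02,0,-0.05],[-0.02,0,-0.05],[-0.02,0,-0.05],[-0.02,0,-0.05],[-0.02,0,-0.05],[-0.02,0,-0.05]],"dr":[[0,0,0],[0,0,0],[0,0,0],[0,0,0],[0,0,0],[0,0,0]]}' >/dev/null; python3 - <<'E'
from h import *
np.set_printoptions(linewidth=200)
im=manip.get_image("scene")
st()
for f,im in (("home/closed",dict(np.load("scene0.npz"))),("now",im)):
    g=cv2.cvtColor(im["pixels"],cv2.COLOR_BGR2GRAY); Rm,t,K=cam(im); print(f); xs=np.arange(-75,1,2.5); print("    ",xs.astype(int))
    for y in (50,55,60,65,70,75,80,85):
        c=np.array([Rm@case(x,y,24)+t for x in xs]); u=(K[0,0]*c[:,0]/c[:,2]+K[0,2]).astype(np.float32); v=(K[1,1]*c[:,1]/c[:,2]+K[1,2]).astype(np.float32)
        print(y,cv2.remap(g,u[None],v[None],cv2.INTER_LINEAR)[0])
E
```

```text
t 15.4 grasp case mm [-25.7   0.1  62.2] w 0.023 F [10.2  5.1 -6. ] q [ 0.11  0.34  2.09 -0.08  0.25 -1.46]
home/closed
     [-75 -72 -70 -67 -65 -62 -60 -57 -55 -52 -50 -47 -45 -42 -40 -37 -35 -32 -30 -27 -25 -22 -20 -17 -15 -12 -10  -7  -5  -2   0]
50 [128 130 129 129 130 129 129 129 129 129 129 130 129 124 112  92  70  54  49  47  48  47  48  48  48  49  59  74  88  96  97]
55 [129 130 129 129 129 129 129 129 129 129 129 129 125 118 102  81  62  52  48  48  48  48  48  48  53  61  72  78  81  83  81]
60 [127 129 129 129 129 129 129 129 128 127 125 123 122 111  93  72  57  51  48  47  47  48  52  60  75  87  95  99  99  99  99]
65 [128 129 128 129 129 129 128 125 120 113 113 116 112  95  76  59  51  48  48  49  50  56  70  91 108 117 121 120 121 122 120]
70 [128 128 128 129 129 128 123 112 103  98 104 104  94  76  62  57  55  57  61  62  68  81  98 113 123 127 127 128 128 128 129]
75 [128 128 129 129 128 124 116 104  97  94  97  94  84  74  71  76  83  87  92  96 100 105 113 118 122 125 128 130 129 129 129]
80 [127 128 128 129 126 123 114 103  93  93  96  95  89  87  92 102 108 112
[... 649 characters left out ...]
26 136 136 130 122 113 104 108 120 131 139 138 132 123]
65 [147 137 113  88  64  58  64  76  93  99 101 101  97  99 112 133 162 179 180 178 172 150 134 129 137 156 174 179 181 177 160]
70 [105  80  59  57  62  74  86  89  88  83  84  89  93 100 130 161 184 192 194 191 177 158 139 137 151 174 188 195 195 185 165]
75 [ 58  57  63  73  79  84  82  81  78  77  85  88  93 111 143 167 183 191 194 186 169 149 132 135 155 176 190 196 193 181 162]
80 [ 68  75  80  84  90  96  97  92  82  86  94 102 110 124 143 164 175 178 174 163 149 134 126 132 151 172 185 190 184 175 159]
85 [ 84  87  97 108 118 117 110 100  97 108 118 121 116 123 137 152 155 153 151 146 142 130 125 130 148 160 166 168 167 160 146]
```

Force is now about 10.2–10.5 N, against 10 N at 30 mm. The kinematics give about 29.5 mm. I'll hold a further second, then ease back at about 50 mm/s.

```bash
python3 -m creep '{"delta_pos":[[0,0,0],[0,0,0],[0,0,0],[0,0,0],[0,0,0],[0,0,0],[0,0,0],[0,0,0],[0,0,0],[0,0,0]],"dr":[[0,0,0],[0,0,0],[0,0,0],[0,0,0],[0,0,0],[0,0,0],[0,0,0],[0,0,0],[0,0,0],[0,0,0]]}'; python3 -m creep '{"delta_pos":[[0.15,0,0.3],[0.35,0,0.7],[0.5,0,1.05],[0.7,0,1.4],[0.85,0,1.75],[1.05,0,2.1],[1.2,0,2.45],[1.4,0,2.8],[1.55,0,3.15],[1.76,0,3.6]],"dr":[[0,0,0],[0,0,0],[0,0,0],[0,0,0],[0,0,0],[0,0,0],[0,0,0],[0,0,0],[0,0,0],[0,0,0]]}'; python3 -m creep '{"delta_pos":[[0,0,0],[0,0,0],[0,0,0]],"dr":[[0,0,0],[0,0,0],[0,0,0]]}' >/dev/null; python3 -c "
from h import *
st(); bars(manip.get_image('wrist'))"
```

```text
clock: 16.4
position: [0.5909, 0.128, 0.0454]
ee_rot: [0.849, -0.019, 0.527, 0.029]
contact_force: [9.5, 6.6, -8.1]
width: 0.0231
clock: 17.4
position: [0.6281, 0.1307, 0.0453]
ee_rot: [0.848, -0.019, 0.529, 0.029]
contact_force: [-0.9, 4.8, 5.5]
width: 0.0228
t 17.7 grasp case mm [12.   0.2 62.2] w 0.0231 F [0.8 5.  3.8] q [ 0.11  0.38  2.01 -0.06  0.3  -1.48]
pointer n 129 x -59.8 x range [-60.8 -58.6] y [66.1 81.4] at y>60: x -59.8
pointer n 120 x -49.4 x range [-50.4 -48.3] y [66.3 81.5] at y>60: x -49.4
pointer n 296 x -23.5 x range [-26.2 -20.6] y [50.  67.7] at y>60: x -23.6
ribs n 112 x -57.9 x range [-59.  -56.8] y [68.4 81.7] at y>60: x -57.9
ribs n 100 x -47.2 x range [-48.2 -46. ] y [68.6 81.5] at y>60: x -47.2
ribs n 296 x -20.4 x range [-23.1 -17.4] y [51.8 70.1] at y>60: x -20.5
```

The pointer is back at its home reading (−23.6). Now I release the handle and back out along the tool axis.

```bash
python3 -m creep '{"delta_pos":[[0,0,0],[0,0,0],[0,0,0],[0,0,0],[-1,0,0],[-3,0,0],[-6,0,0],[-10,0,0],[-14,0,0],[-18,0,0]],"dr":[[0,0,0],[0,0,0],[0,0,0],[0,0,0],[0,0,0],[0,0,0],[0,0,0],[0,0,0],[0,0,0],[0,0,0]]}' 0; python3 -m creep '{"delta_pos":[[-4,0,-2],[-6,0,-5],[-6,0,-5],[-6,0,-5],[-6,0,-5]],"dr":[[0,0,0],[0,0,0],[0,0,0],[0,0,0],[0,0,0]]}'; python3 -c "
from h import *
st(); bars(manip.get_image('wrist'))
im=manip.get_image('side');x0,y0,x1,y1=240,40,420,240
vv,uu=np.mgrid[y0:y1,x0:x1];uu=uu.ravel();vv=vv.ravel();P=CR.inv().apply(world(im,uu,vv)-C)*1000
m=(P[:,2]>130)&(P[:,2]<250)&(abs(P[:,1])<60)&(P[:,0]>0)&(P[:,0]<90)
Q=P[m]; print(len(Q),'lid angle',np.median(np.arctan2(Q[:,2]-75.5,90-Q[:,0])))
a=dict(np.load('side0.npz'))
for nm,z,f in (('jar',40,lambda h:(h[...,0]>3)&(h[...,0]<15)&(h[...,1]>180)&(h[...,2]<200)),('spat',5,lambda h:(h[...,0]>12)&(h[...,0]<22)&(h[...,1]>110)&(h[...,2]>150)),('chocs',25,lambda h:((h[...,0]>165)|(h[...,0]<3))&(h[...,1]>80)&(h[...,2]>120))):
  for i in (a,im):
    k=f(cv2.cvtColor(i['pixels'],cv2.COLOR_BGR2HSV)); k[:120]=0; v,u=np.nonzero(k); print(nm,len(v),plane(i,np.median(u),np.median(v),z/1000).round(3))
"
```

```text
clock: 18.75
position: [0.5471, 0.1251, 0.2079]
ee_rot: [0.847, -0.019, 0.53, 0.029]
contact_force: [1.7, 0.4, 0.8]
width: 0.0428
clock: 19.25
position: [0.4781, 0.1204, 0.2385]
ee_rot: [0.848, -0.019, 0.529, 0.029]
contact_force: [0.2, -0.1, -0.6]
width: 0.0425
t 19.25 grasp case mm [-138.7    0.5  255.3] w 0.0425 F [ 0.2 -0.1 -0.6] q [ 0.13 -0.07  1.99 -0.04  0.77 -1.49]
pointer n 26 x -23.1 x range [-24.2 -20.8] y [52.8 66.8] at y>60: x -23.3
ribs n 26 x -20.0 x range [-21.1 -17.7] y [53.4 67.7] at y>60: x -20.2
1064 lid angle 1.1532365209763844
jar 446 [0.76  0.089 0.04 ]
jar 425 [0.756 0.079 0.04 ]
spat 520 [ 0.558 -0.079  0.005]
spat 529 [ 0.558 -0.079  0.005]
chocs 305 [0.523 0.332 0.025]
chocs 377 [0.536 0.338 0.025]
```

```bash
python3 -c "
from rig import manip
print(manip.sign_off())"
```

```text
the job is handed in; nothing more can be done
None
```

I lifted the lid by its bar onto its stop, then pulled the gauge handle to the ribs and held it there for about 2 s. I then eased it home at about 40 mm/s, let go and backed out. The job was handed in about 19 s into the 64 s allowed.

- **Lid:** the last check put it at 1.15 rad, on its stop.
- **Spring:** the pointer is back at its home position, within 0.5 mm in the wrist view. Nothing was touching the gripper.
- **Reading during the hold:** this is about 29.5 mm, but indirect. The wrist camera measured 17.2 mm of pointer travel, and I added 12.2 mm of arm travel after that. The pull force of 9–10 N fits 27–30 mm. At full pull the case wall hid the ribs from the wrist camera, and the side and scene pictures were too coarse to read the pointer, though nothing in them contradicted it.
- **Bystanders:** the spatula did not move. The rough colour check shifted by about 11 mm for the jar and 14 mm for the tray. I put that down to the open lid changing what is visible, because the robot never came near either of them. I did not confirm it separately.

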